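Move the push-fit stop-end to the other valve's pipe

TASK

The square protection valve is going back on the shelf and its pipe must be blanked. Take the push-fit stop-end off the round relay valve's pipe: squeeze its release ring into its body and keep it squeezed while you draw it straight off, without forcing it. Then push it onto the protection valve's pipe until it is fully home and locked, with its ring sprung back out, and leave the other parts where they lie.

Things in the scene. Friction and masses are not known exactly. Their poses are not given: they have to be found in the camera images.
- stop_end_center (a point): Push-fit stop-end (blank): ribbed round aluminium body, 42 mm diameter, 48 mm long, 110 g, with a black release ring of 42 mm diameter at its mouth. It lies level along the pipe. Point: on its axis, at mid-length with the ring pressed. +x points to the flat closed end, 26 mm from the point; the ring is at the -x end, towards the valve. Length 56 mm, 52 mm with the ring pressed.
- stop_end: The same stop-end, same origin and axes. Two toothed jaws inside lock behind the pipe's bead and let go only while the ring is pressed; pull on them makes the ring stiffer. A seal drags on the pipe with 6 to 11 N over its last 14 mm, and a sprung seal on the bottom pushes back with 11 to 15 N over the last 3 mm. The jaws snap over the bead when it is pushed on with the ring free. Mouth 21 mm wide, 14 mm deeper in.
- ring_face (a point): Middle of the ring's flat outer face, on the axis: 30 mm from the centre point when free, 26 mm when pressed. Press it by squeezing the stop-end lengthwise from above, one finger on this face over the pipe, the other on the closed end: fingertips reaching down to 13 mm above the axis clear pipe and bead and still bear on ring and end (both reach 20 mm above the axis).
- release_ring (a joint): Travel of the release ring into the body (m): 0 free, 0.004 fully pressed; the jaws clear the bead from about 0.003. Its spring takes 5 N to start and 11 N fully in (squeeze with 15 to 25 N); the ring cracks above 35 N. It stays partly in while the jaws ride on the bead and springs back to 0 when they have locked behind it.
- relay_valve: Round die-cast air-brake relay valve with a domed cap, 108 mm across, 130 mm tall, on a 125 x 110 mm plate, fixed to the bench; origin under its centre at bench height. Its pipe leaves along its +x (away from the robot); the stop-end is on this pipe at the start.
- protection_valve: Square die-cast circuit protection valve, 88 x 92 mm with four small domes on top, 123 mm tall, on a 125 x 110 mm plate, fixed to the bench; origin under its centre at bench height. Its pipe leaves along its +x (away from the robot) and is open at the start.
- relay_pipe_tip (a point): Rounded tip of the relay valve's rigid level steel pipe, on its axis, 190 mm from the valve's origin and 72 mm above the bench; +x outwards. Pipe 12 mm in diameter, 116 mm bare length, with a tapered bead, 17 mm in diameter, from 23 to 29 mm behind the tip. Push or pull with at most 30 N.
- protection_pipe_tip (a point): Tip of the protection valve's pipe: same pipe, bead, height, length and limit. Locked on a pipe, the stop-end's centre point is 16 mm behind the tip; pushed right against its hard stop, 18 mm. To lock it needs a push of about 22 N on the closed end; released short of that it stays unlocked. It is off the pipe when the point is 27 mm beyond the tip.
- elbow: brass elbow fitting lying loose, about 45 x 28 mm, 36 mm tall; a bystander, origin under its centre
- bearing: steel ball bearing, 62 mm across, 16 mm thick, lying flat; a bystander, origin under its centre
- spanner: steel spanner, 190 mm long; a bystander, origin under its centre
- piston: aluminium valve piston, 52 mm across, 50 mm tall, standing; a bystander, origin under its centre
- gear: dark steel gear wheel, 62 mm across, 22 mm tall; a bystander, origin under its centre
- grease_tin: tin, 72 mm across, 85 mm tall, standing; a bystander, origin under its centre
- gland_nut: brass gland nut, 28 mm across, 13 mm tall; a bystander, origin under its centre
There are look-alikes about, which are no part of the job. What is shaped like the stop_end but red is not meant.

How it is judged (in metres and radians):
On the way, in this order (a step that is already met when the one before it is completed fails the run):
1. the stop-end has been drawn off its seat on the relay valve's pipe with its ring pressed in (value of joint release_ring above 0.0025 m and x of stop_end_center in the frame of relay_valve above 0.179 m), for 0.05 s.
2. the stop-end is clear of the relay valve's pipe, off the bench ((x of stop_end_center in the frame of relay_valve above 0.222 m or distance between stop_end_center and relay_valve above 0.26 m) and height (world z) of stop_end_center above 0.05 m), for 0.1 s.
At the end, for the whole second after the job is handed in: The stop-end sits fully home on the protection valve's pipe (its centre point 169 to 174.5 mm from the valve's origin along the pipe, within 3 mm of the pipe's axis sideways and in height), its ring has sprung back out (under 0.7 mm pressed), it is at rest and let go (x of stop_end_center in the frame of protection_valve between 0.169 and 0.1745 m and y of stop_end_center in the frame of protection_valve between -0.003 and 0.003 m and z of stop_end_center in the frame of protection_valve between 0.069 and 0.075 m and value of joint release_ring below 0.0007 m and linear speed of stop_end below 0.02 m/s); the robot touches nothing.
It fails at once if the stop-end is pulled, pushed or twisted on the relay valve's pipe so that they press on each other with more than 50 N, of which its seals and springs alone make about 30 N when locked (contact force between stop_end and relay_valve above 50 N).
It fails at once if the stop-end is pushed or twisted on the protection valve's pipe so that they press on each other with more than 50 N, of which its seals and springs alone make about 30 N when locked (contact force between stop_end and protection_valve above 50 N).
It fails at once if the release ring is loaded with more than 35 N by the fingers (contact force between the fingers and release_ring above 35 N).
It fails at once if the robot strikes a valve or its pipe with more than 15 N (contact force between any of the fingers, the arm and relay_valve above 15 N or contact force between any of the fingers, the arm and protection_valve above 15 N).
It fails at once if another part is moved by more than 15 mm (distance of any of elbow, bearing, spanner, piston, gear, grease_tin, gland_nut from where it was at the start of the episode above 0.015 m).
It also fails if it takes over 61 s, if anything falls off the work surface, if the arm or the gripper's body presses on something with over 40 N, if the wrist force passes 120 N, or if a joint passes its speed limit or range.

ROBOT

A 6-joint arm with a two-finger parallel gripper is mounted at the origin on the work surface. World frame = base frame: x ahead of the robot, y to its left, z up, the work surface at z = 0. Lengths are in mm, angles in rad, forces in N, time in s.
With the tool pointing down it reaches from about 350 to 850 mm from the base axis. Payload 8.1 kg.
Tool frame: the origin (TCP) lies at the very end of the fingers, on their centre line; the grasp point (between the pads) lies behind it (arm.hold_point_z is the z of the grasp point in the tool frame, in mm); z points along the fingers, y is the line along which they close (so a half turn about z gives the same grasp; the last joint's range is limited). The gripper opens to 93 mm and grips with 3 to 60 N. Pads are 15 mm wide; open, the fingers measure 128 mm over their backs; the gripper's body (75 mm by 188 mm) begins 65 mm behind the grasp point.
Start: joints at [1.095, 0.13, 1.488, -0, 1.523, -0.085], TCP at [228.536, 554.776, 218.635] pointing down, gripper open.
Joint ranges: [-2.96, 2.96], [-0.89, 2.26], [0.02, 2.5], [-1.34, 4.48], [0, 2.73], [-2.66, 2.66]. Speed limits (rad/s): [2.39, 2.39, 2.79, 3.14, 3.14, 3.14].

INTERFACE

Orientations are given as a unit quaternion [x, y, z, w].
In Python, from station import arm, get_image gives the robot as it stands. The module is installed in compiled form; this text tells all that it offers.
- The arm moves only by the tool jog_arm, never from a script. Its argument "commands" is a list of rows, each an object with "travel": the shift along the tool's x, y, z normalised to -1 to 1, where 1 is 20 cm, a list of three; "delta_rot": the turn, a rotation vector about the tool's x, y, z normalised to -1 to 1, where 1 is 45 degrees, a list of three; "grip": the finger opening in mm, from 0 to 93. A call has 1 to 12 rows; each row is the pose to reach, as a shift and turn from the pose commanded when the call began, along the tool's axes at that moment; what a row does not reach only later rows make up. A row lasts 1/10 s, in which the tool goes at most 50 mm and 8.59 degrees, less where a joint would pass 70% of its speed; a pose out of reach is approached as far as the arm can. A call with a number of a shift or a turn outside -1 to 1 is refused whole. A call with a gripper value outside its range is refused whole. The fingers move at their own pace and stop on an object; "force" is the grip in N (left out, the last holds). Time passes only in rows, so rows that repeat a pose let the fingers close. It gives the time, the measured TCP pose, the force, the opening and the grip force at its end, in the units of the state.
- arm.observe(): the state, without advancing time (a new reading comes with each control period).
- get_image(name): name is "scene" or "top"; returns a dict with "image" (384x512x3 uint8, red, green, blue), "camera_matrix" (3x3 intrinsics, pixels), "position" and "rotation" of the camera in the world. Camera axes: x right, y down, z forward; pixel columns grow to the right and rows downward; lengths in mm; the calibration is good to about 2 mm. A picture is of the moment at which its call begins. There is no depth.
- arm.job_done(): hands the job in; it is judged then, once.
The state is a dict: "time_s": time; "joint_positions": joint angles; "dq": joint speeds; "tau": joint torques, N m; "tool_pos": TCP position; "orientation": TCP orientation; "contact_force": force on the tool from outside, world axes, zero at the start; "wrist_torque": the same for the moment, N m; "width": finger opening in mm; "grasp_force": force on a finger pad.
Only numpy, scipy, OpenCV 4.12 (cv2) and the standard library are available. Lean on these libraries where they do the work, as an engineer would, in place of code of your own. Each camera call takes 0.05 s, during which the arm holds its last target. There are 200 camera calls.

## Working session

There is one attempt and no reset: what is moved stays moved. The work goes in short steps, Python scripts to look and compute and a tool call to move; the robot and the scene stay as the last step left them, time stands still between calls to the robot, and variables do not carry over. Pictures are saved under pics/ and viewed, at most 10 in all, crops included, and the job is handed in when it is done.

Besides the shell and the picture viewer there is one more tool, called after ">>>" as name(argument=value, ...) on one line, values as JSON. jog_arm: Moves the arm, as the interface text tells. Its arguments: {"type":"object","properties":{"commands":{"type":"array"},"force":{"type":"number"}},"required":["commands"]}

```bash
mkdir -p pics
python3 - <<'E'
from station import arm,get_image
import cv2,pickle
d={}
for n in("scene","top"):
    r=get_image(n);d[n]=r
    cv2.imwrite(f"pics/{n}0.png",cv2.resize(r["image"][:,:,::-1],(800,600),interpolation=cv2.INTER_CUBIC))
    print(n,r["camera_matrix"],r["position"],r["rotation"])
pickle.dump(d,open("d0.pkl","wb"))
s=arm.observe();print(s, arm.hold_point_z)
E
```

```text
scene [[396.4182076    0.         250.99428153]
 [  0.         396.4182076  193.30673891]
 [  0.           0.           1.        ]] [1188.03488059  -28.00416689  769.85189387] [ 0.65150979  0.66794356 -0.25825462 -0.25038159]
top [[433.58272709   0.         261.74507449]
 [  0.         433.58272709 196.92605612]
 [  0.           0.           1.        ]] [ 379.32607902  -68.2910624  1362.5364407 ] [ 0.71572147 -0.69576073  0.04111199 -0.04438002]
{'time_s': 0.1, 'joint_positions': array([ 1.09458269e+00,  1.31084365e-01,  1.48917317e+00,  9.03149315e-06,
        1.52302763e+00, -8.53917593e-02]), 'dq': array([ 1.26221415e-03, -7.65597036e-05, -2.91586341e-03,  1.40790583e-04,
       -1.81746200e-04, -5.10539376e-04]), 'tau': array([ 6.62559105e-04, -5.61339319e+01, -4.93096733e+01,  7.70071498e-02,
        2.90449045e-02, -8.91262266e-05]), 'tool_pos': array([228.29882525, 554.30057486, 217.69159612]), 'orientation': array([ 1.94169816e-01,  9.80967566e-01, -8.11859372e-04, -2.38853673e-04]), 'contact_force': array([ 0.2357477 , -0.83555248,  0.68181237]), 'wrist_torque': array([-0.00900959,  0.009718  , -0.04653126]), 'grasp_force': 0.0, 'width': 93.13936793545449} -18.8
```

View pics/scene0.png

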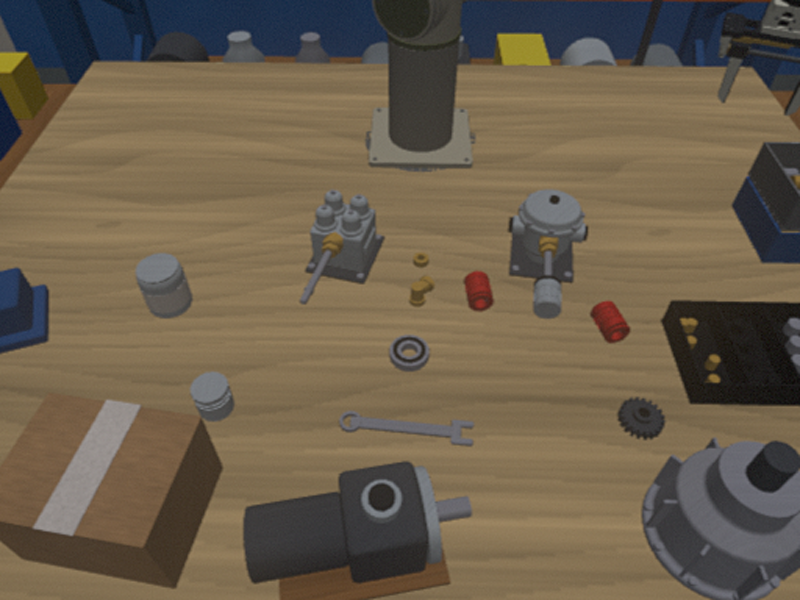

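View pics/top0.png

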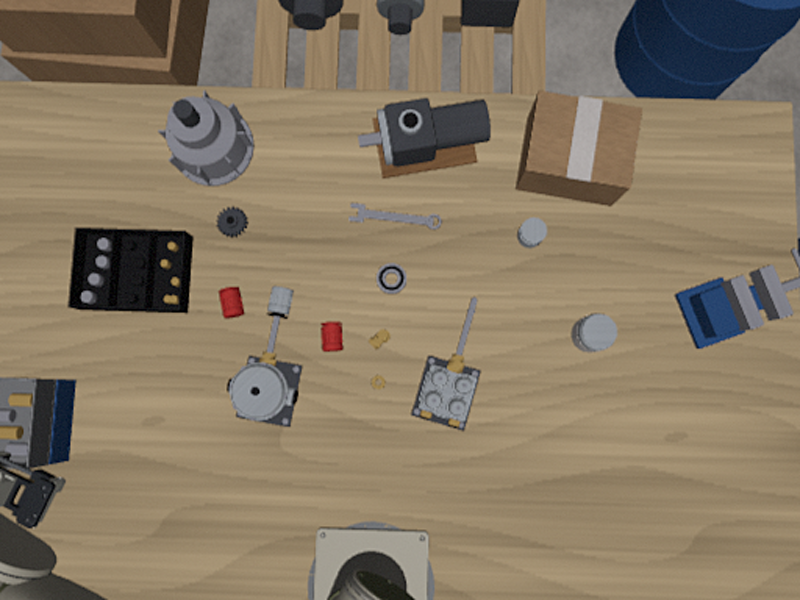

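The scene view shows the silver stop-end at (548,297), on the round relay valve's pipe. The top view has it at (280,302). The protection pipe tip is at (305,298) in scene and (473,299) in top.

Things that could be taken for the stop-end:
- red look-alikes at scene (478,291) and (609,321): red, so excluded
- piston at scene (212,396): standing loose on the bench
- grease tin at scene (163,285): standing loose on the bench
- silver parts in the tray at scene (795,330): not on a pipe

My choice is the silver one on the relay pipe. I'll check it in close crops.

Run:
```python
import cv2,pickle,numpy as np
d=pickle.load(open("d0.pkl","rb"))
def crop(n,x,y,w,h,k):
    return cv2.resize(d[n]["image"][y:y+h,x:x+w,::-1],None,fx=k,fy=k,interpolation=cv2.INTER_CUBIC)
# relay: top x140-200,y175-275 ; scene x320-380,y115-215
A=np.hstack([crop("top",140,175,66,100,6),crop("scene",320,117,66,100,6)])
B=np.hstack([crop("top",258,180,66,100,6),crop("scene",185,117,66,100,6)])
cv2.imwrite("pics/relay.png",A);cv2.imwrite("pics/prot.png",B)
```

```text
(no output)
```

View pics/relay.png

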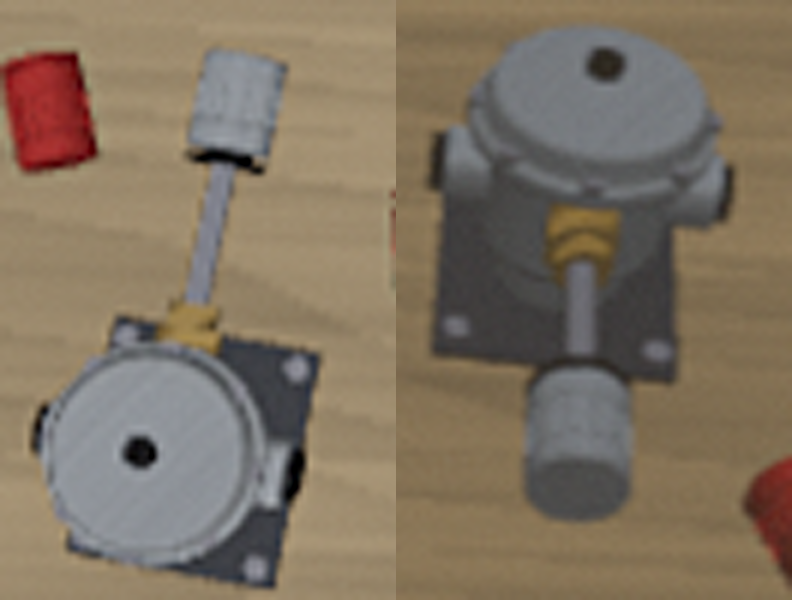

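View pics/prot.png

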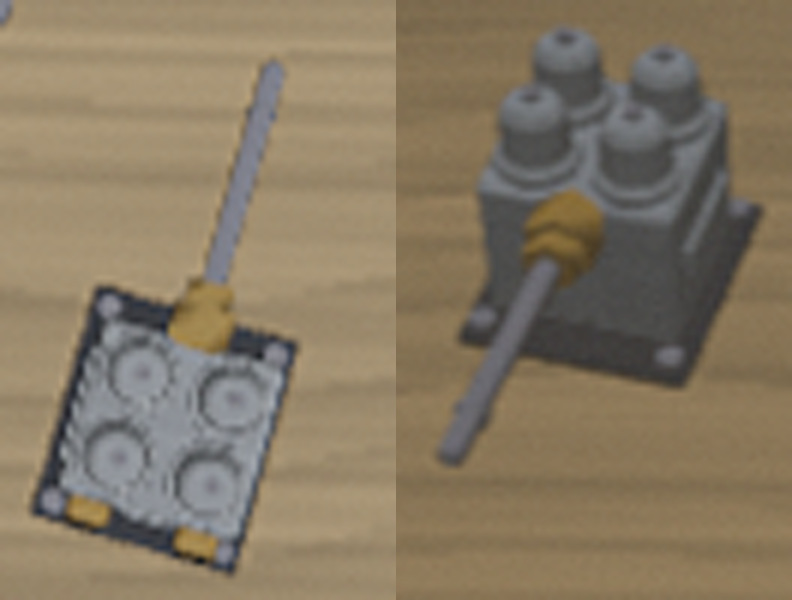

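The crops confirm the choice: a grey ribbed body with a black ring at the pipe side, on the round valve's pipe. Next I'll fit each pipe's axis at z=72 from both views.

```bash
cat > geo.py <<'E'
import numpy as np,cv2,pickle
from scipy.spatial.transform import Rotation as R
def proj(c,P):
    P=np.atleast_2d(P);q=(P-c["position"])@R.from_quat(c["rotation"]).as_matrix()
    k=c["camera_matrix"];return np.c_[k[0,0]*q[:,0]/q[:,2]+k[0,2],k[1,1]*q[:,1]/q[:,2]+k[1,2]]
def back(c,uv,z):
    uv=np.atleast_2d(uv);k=c["camera_matrix"]
    r=np.c_[(uv[:,0]-k[0,2])/k[0,0],(uv[:,1]-k[1,2])/k[1,1],np.ones(len(uv))]@R.from_quat(c["rotation"]).as_matrix().T
    p=np.asarray(c["position"]);return p+r*((z-p[2])/r[:,2])[:,None]
E
python3 - <<'E'
from geo import *
d=pickle.load(open("d0.pkl","rb"));T,S=d["top"],d["scene"]
print("base",proj(T,[[0,0,0]]),proj(S,[[0,0,0]]))
f=lambda o,c:np.array([[o[0]+(x+.5)/6-.5,o[1]+(y+.5)/6-.5] for x,y in c])
def rowfit(c,o,rows,cx):   # centroid of low saturation near the line cx(row)
    sat=cv2.cvtColor(c["image"],cv2.COLOR_RGB2HSV)[:,:,1].astype(float);out=[]
    for r in rows:
        u0=int(round(cx(r)));u=np.arange(u0-6,u0+7);s=sat[r,u]
        bg=np.median(np.r_[s[:4],s[-4:]]);w=np.clip(bg-s-15,0,None)
        out.append((((u*w).sum()/w.sum()),r))
    return np.array(out)
def lin(a,b): return lambda r:a[0]+(r-a[1])*(b[0]-a[0])/(b[1]-a[1])
for nm,c,o,a,b,r0,r1 in(("relay top",T,(140,175),(225,165),(200,300),204,222),("prot top",T,(258,180),(274,62),(214,280),193,225),
   ("prot scene",S,(185,117),(53,455),(147,268),176,191)):
    A=f(o,[a,b]);P=rowfit(c,o,range(r0,r1),lin(*A));W=back(c,P,72)
    k=np.polyfit(W[:,0],W[:,1],1);print(nm,"yaw",np.arctan(k[0]),"resid",np.std(W[:,1]-np.polyval(k,W[:,0])),"y at ends",W[0].round(1),W[-1].round(1))
print("prot tip top",back(T,f((258,180),[(274,60)]),72).round(1),"scene",back(S,f((185,117),[(50,458)]),72).round(1))
print("relay end corners top",back(T,f((140,175),[(208,52),(287,66)]),72).round(1))
print("relay ring corners top",back(T,f((140,175),[(188,155),(262,170)]),72).round(1))
# scene: end-face ellipse centre, left/right extremes, ring
print("relay end face scene",back(S,f((320,117),[(182,490),(128,486),(236,486)]),72).round(1))
print("relay cap top z130",back(T,f((140,175),[(152,452)]),130).round(1))
print("scene cap",back(S,f((320,117),[(205,105)]),130).round(1))
for nm,c,o,ps in(("relay plate top",T,(140,175),[(320,352),(275,586)]),("prot plate top",T,(258,180),[(100,287),(298,343),(236,574),(33,512)]),("prot plate scene",S,(185,117),[(367,205),(290,386),(63,340)]),("relay plate sc",S,(320,117),[(36,355),(280,380)])):
    print(nm,back(c,f(o,ps),8).round(1).tolist())
E
```

```text
base [[236.83736966 375.70107549]] [[268.41217816  88.03257212]]
relay top yaw -0.15545559937302633 resid 0.6603506180894225 y at ends [507.6 194.5  72. ] [456.4 202.6  72. ]
prot top yaw -0.2562946689090129 resid 0.5204023144629459 y at ends [ 551.4 -181.7   72. ] [ 457.7 -157.5   72. ]
prot scene yaw -0.24892132265036523 resid 0.4742894045048696 y at ends [ 501.5 -167.9   72. ] [ 548.8 -180.7   72. ]
prot tip top [[ 561.8 -184.1   72. ]] scene [[ 558.4 -183.8   72. ]]
relay end corners top [[570.2 204.5  72. ]
 [564.2 164.5  72. ]]
relay ring corners top [[517.9 211.8  72. ]
 [511.4 174.4  72. ]]
relay end face scene [[566.4 186.8  72. ]
 [564.8 166.   72. ]
 [563.8 208.3  72. ]]
relay cap top z130 [[370.7 208.6 130. ]]
scene cap [[401.7 209.1 130. ]]
relay plate top [[423.9, 151.5, 8.0], [303.4, 168.9, 8.0]]
prot plate top [[449.2, -101.4, 8.0], [423.1, -204.7, 8.0], [304.1, -174.8, 8.0], [332.6, -69.8, 8.0]]
prot plate scene [[333.9, -66.6, 8.0], [454.9, -96.6, 8.0], [428.5, -201.1, 8.0]]
relay plate sc [[429.6, 152.4, 8.0], [442.8, 259.4, 8.0]]
```

```bash
cat > to.py <<'E'
import sys,numpy as np
from station import arm
from scipy.spatial.transform import Rotation as R
def to(p,yaw):  # tool down, tool y along yaw; prints travel (norm) and delta_rot (norm)
    s=arm.observe();q=R.from_quat(s["orientation"]);c,n=np.cos(yaw),np.sin(yaw)
    g=R.from_matrix(np.array([[n,c,0],[-c,n,0],[0,0,-1.]]))
    print("travel",np.round(q.inv().apply(np.array(p)-s["tool_pos"])/200,4),"rot",np.round((q.inv()*g).as_rotvec()/np.radians(45),3),"pos",s["tool_pos"].round(1),"F",s["contact_force"].round(1),"w",round(s["width"],1),"grip",round(float(s["grasp_force"]),1),"t",s["time_s"])
# axis frames: (tip xy, yaw)
to([float(a) for a in sys.argv[1:4]],float(sys.argv[4]))
E
python3 to.py 540 189.6 218 -0.155
```

```text
Traceback (most recent call last):
  File "to.py", line 9, in <module>
    to([float(a) for a in sys.argv[1:4]],float(sys.argv[4]))
    ~~^^^^^^^^^^^^^^^^^^^^^^^^^^^^^^^^^^^^^^^^^^^^^^^^^^^^^^
  File "to.py", line 6, in to
    g=R.from_matrix(np.array([[n,c,0],[-c,n,0],[0,0,-1.]]))
  File "scipy/spatial/transform/_rotation.pyx", line 1143, in scipy.spatial.transform._rotation.Rotation.from_matrix
ValueError: Non-positive determinant (left-handed or null coordinate frame) in rotation matrix 0: [[-0.1543801   0.98801153  0.        ]
 [-0.98801153 -0.1543801   0.        ]
 [ 0.          0.         -1.        ]].
```

```bash
sed -i 's/\[\[n,c,0\],\[-c,n,0\]/[[-n,c,0],[c,n,0]/' to.py; python3 to.py 540 189.6 218 -0.155
```

```text
travel [-2.1356 -1.0923 -0.    ] rot [-2.0e-03  1.0e-03  1.7e+00] pos [228.3 554.3 217.7] F [ 0.2 -0.8  0.7] w 93.1 grip 0.0 t 0.1
```

>>> jog_arm(commands=[{"travel": [-1, -0.51, 0], "delta_rot": [0, 0, 0.85], "grip": 93}, {"travel": [-1, -0.51, 0], "delta_rot": [0, 0, 0.85], "grip": 93}, {"travel": [-1, -0.51, 0], "delta_rot": [0, 0, 0.85], "grip": 93}, {"travel": [-1, -0.51, 0], "delta_rot": [0, 0, 0.85], "grip": 93}, {"travel": [-1, -0.51, 0], "delta_rot": [0, 0, 0.85], "grip": 93}], force=18)

```text
time_s: 0.6
tool_pos: [376.5, 381.2, 218.3]
orientation: [0.508, 0.861, -0.0, 0.0]
contact_force: [-0.1, 0.8, 0.4]
width: 92.9
grasp_force: 0.0
```

```bash
python3 to.py 540 189.6 218 -0.155
```

```text
travel [-1.2338  0.2528  0.0027] rot [-0.     0.002  0.839] pos [376.5 381.2 218.3] F [-0.1  0.8  0.4] w 92.9 grip 0.0 t 0.6
```

>>> jog_arm(commands=[{"travel": [-1, 0.2, 0], "delta_rot": [0, 0, 0.839], "grip": 93}, {"travel": [-1, 0.2, 0], "delta_rot": [0, 0, 0.839], "grip": 93}, {"travel": [-1, 0.2, 0], "delta_rot": [0, 0, 0.839], "grip": 93}, {"travel": [-1, 0.2, 0], "delta_rot": [0, 0, 0.839], "grip": 93}, {"travel": [-1, 0.2, 0], "delta_rot": [0, 0, 0.839], "grip": 93}, {"travel": [-1, 0.2, 0], "delta_rot": [0, 0, 0.839], "grip": 93}, {"travel": [-1, 0.2, 0], "delta_rot": [0, 0, 0.839], "grip": 93}])

```text
time_s: 1.3
tool_pos: [507.0, 229.8, 218.2]
orientation: [0.756, 0.654, -0.0, -0.0]
contact_force: [0.6, -0.0, 0.1]
width: 92.7
grasp_force: 0.0
```

```bash
python3 to.py 540 189.6 130 -0.155
```

```text
travel [-0.175   0.1926  0.4406] rot [-0.001  0.     0.013] pos [507.  229.8 218.2] F [ 0.6 -0.   0.1] w 92.7 grip 0.0 t 1.3
```

>>> jog_arm(commands=[{"travel": [-0.175, 0.193, 0.2], "delta_rot": [0, 0, 0.013], "grip": 93}, {"travel": [-0.175, 0.193, 0.44], "delta_rot": [0, 0, 0.013], "grip": 93}, {"travel": [-0.175, 0.193, 0.44], "delta_rot": [0, 0, 0.013], "grip": 93}, {"travel": [-0.175, 0.193, 0.44], "delta_rot": [0, 0, 0.013], "grip": 93}])

```text
time_s: 1.7
tool_pos: [538.2, 189.9, 128.5]
orientation: [0.76, 0.65, -0.002, -0.001]
contact_force: [0.2, 1.0, 0.3]
width: 92.9
grasp_force: 0.0
```

```bash
python3 to.py 540 189.6 86 -0.155
python3 - <<'E'
from station import get_image
import cv2,numpy as np,pickle
d={n:get_image(n) for n in("top","scene")};pickle.dump(d,open("d1.pkl","wb"))
cr=lambda n,x,y:cv2.resize(d[n]["image"][y:y+100,x:x+66,::-1],None,fx=6,fy=6,interpolation=cv2.INTER_CUBIC)
cv2.imwrite("pics/pre.png",np.hstack([cr("top",145,150),cr("scene",320,130)]))
E
```

```text
travel [0.0003 0.0102 0.2125] rot [-0.006  0.002  0.001] pos [538.2 189.9 128.5] F [0.2 1.  0.3] w 92.9 grip 0.0 t 1.7
```

View pics/pre.png

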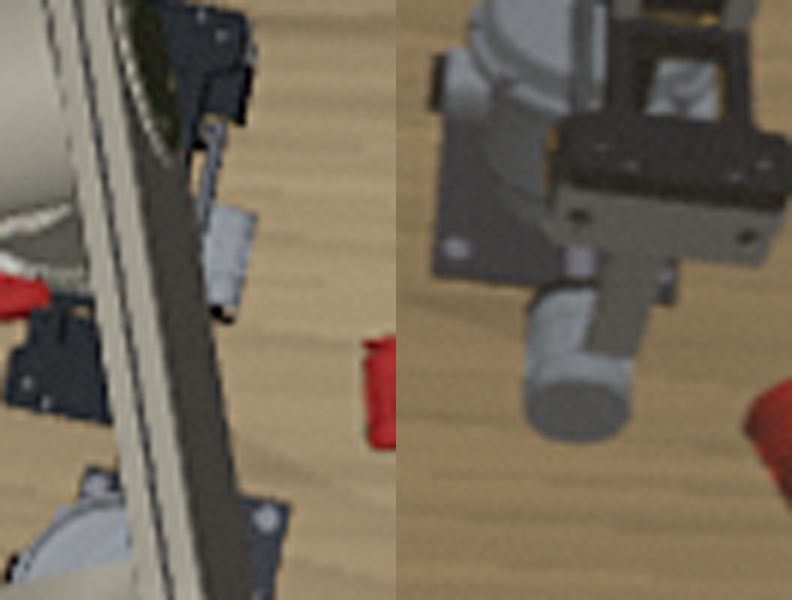

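The picture shows the gripper above the stop-end, with its outer fingertip at about scene crop (612,355). I'll compare that with where the fingertip should project.

Run:
```python
from geo import *
d=pickle.load(open("d1.pkl","rb"));S=d["scene"]
y=-.155;u=np.array([np.cos(y),np.sin(y),0]);v=np.array([-u[1],u[0],0])
t=np.array([538.2,189.9,128.5])
P=[t+u*a+v*b for a in(46.5,64) for b in(-7.5,7.5)]+[np.array([540,189.6,72])+u*26]
q=proj(S,P);print(((q-[320,130]+.5)*6-.5+[396,0]).round(0))
```

```text
[[581. 344.]
 [622. 349.]
 [580. 378.]
 [622. 384.]
 [575. 411.]]
```

>>> jog_arm(commands=[{"travel": [0, 0.01, 0.12], "delta_rot": [-0.006, 0.002, 0], "grip": 93}, {"travel": [0, 0.01, 0.18], "delta_rot": [-0.006, 0.002, 0], "grip": 93}, {"travel": [0, 0.01, 0.2125], "delta_rot": [-0.006, 0.002, 0], "grip": 93}, {"travel": [0, 0.01, 0.2125], "delta_rot": [-0.006, 0.002, 0], "grip": 93}, {"travel": [0, 0.01, 0.2125], "delta_rot": [-0.006, 0.002, 0], "grip": 63}, {"travel": [0, 0.01, 0.2125], "delta_rot": [-0.006, 0.002, 0], "grip": 63}, {"travel": [0, 0.01, 0.2125], "delta_rot": [-0.006, 0.002, 0], "grip": 63}, {"travel": [0, 0.01, 0.2125], "delta_rot": [-0.006, 0.002, 0], "grip": 63}, {"travel": [0, 0.01, 0.2125], "delta_rot": [-0.006, 0.002, 0], "grip": 63}])

```text
time_s: 2.7
tool_pos: [542.3, 189.1, 88.3]
orientation: [0.76, 0.65, 0.002, 0.001]
contact_force: [-3.3, 0.6, 1.3]
width: 63.7
grasp_force: 1.5
```

```bash
python3 to.py 540 189.6 85.7 -0.155
```

```text
travel [ 0.0008 -0.0117  0.013 ] rot [ 0.005 -0.002 -0.002] pos [542.3 189.1  88.3] F [-3.3  0.6  1.3] w 63.7 grip 1.5 t 2.7
```

>>> jog_arm(commands=[{"travel": [0.0, -0.009, 0.012], "delta_rot": [0.005, -0.002, 0], "grip": 63}, {"travel": [0.0, -0.009, 0.012], "delta_rot": [0.005, -0.002, 0], "grip": 63}, {"travel": [0.0, -0.009, 0.012], "delta_rot": [0.005, -0.002, 0], "grip": 63}, {"travel": [0.0, -0.009, 0.012], "delta_rot": [0.005, -0.002, 0], "grip": 63}])

```text
time_s: 3.1
tool_pos: [540.8, 189.3, 85.7]
orientation: [0.76, 0.65, 0.0, 0.0]
contact_force: [-0.2, 0.2, -0.1]
width: 63.0
grasp_force: 0.0
```

```bash
python3 to.py 540.5 189.5 85.7 -0.155
```

```text
travel [ 0.0009 -0.0019 -0.0002] rot [ 0.001  0.    -0.002] pos [540.8 189.3  85.7] F [-0.2  0.2 -0.1] w 63.0 grip 0.0 t 3.1
```

Contact-free and centred. Now I'll squeeze at 18 N, closing in small steps.

>>> jog_arm(commands=[{"travel": [0, -0.001, 0], "delta_rot": [0, 0, 0], "grip": 58}, {"travel": [0, -0.001, 0], "delta_rot": [0, 0, 0], "grip": 56}, {"travel": [0, -0.001, 0], "delta_rot": [0, 0, 0], "grip": 55}, {"travel": [0, -0.001, 0], "delta_rot": [0, 0, 0], "grip": 54}, {"travel": [0, -0.001, 0], "delta_rot": [0, 0, 0], "grip": 54}], force=18)

```text
time_s: 3.6
tool_pos: [539.5, 189.5, 85.4]
orientation: [0.76, 0.65, -0.001, -0.0]
contact_force: [-6.0, 0.9, 1.8]
width: 54.3
grasp_force: 8.8
```

```bash
python3 to.py 540.5 189.5 85.7 -0.155
```

```text
travel [ 0.0006  0.0051 -0.0013] rot [-0.002  0.    -0.002] pos [539.5 189.5  85.4] F [-6.   0.9  1.8] w 54.3 grip 8.8 t 3.6
```

>>> jog_arm(commands=[{"travel": [0, -0.005, 0], "delta_rot": [0, 0, 0], "grip": 53}, {"travel": [0, -0.005, 0], "delta_rot": [0, 0, 0], "grip": 52}, {"travel": [0, -0.005, 0], "delta_rot": [0, 0, 0], "grip": 51}, {"travel": [0, -0.005, 0], "delta_rot": [0, 0, 0], "grip": 50}, {"travel": [0, -0.005, 0], "delta_rot": [0, 0, 0], "grip": 49}, {"travel": [0, -0.005, 0], "delta_rot": [0, 0, 0], "grip": 49}], force=18)

```text
time_s: 4.2
tool_pos: [540.6, 189.3, 85.6]
orientation: [0.76, 0.649, 0.001, 0.001]
contact_force: [5.1, -0.2, -6.6]
width: 51.5
grasp_force: 18.0
```

```bash
python3 to.py 540.5 189.5 85.7 -0.155
```

```text
travel [ 0.001  -0.0008 -0.0004] rot [ 0.003 -0.    -0.003] pos [540.6 189.3  85.6] F [ 5.1 -0.2 -6.6] w 51.5 grip 18.0 t 4.2
```

>>> jog_arm(commands=[{"travel": [0, 0.005, 0], "delta_rot": [0, 0, 0], "grip": 49}, {"travel": [0, 0.01, 0], "delta_rot": [0, 0, 0], "grip": 49}, {"travel": [0, 0.015, 0], "delta_rot": [0, 0, 0], "grip": 49}, {"travel": [0, 0.02, 0], "delta_rot": [0, 0, 0], "grip": 49}, {"travel": [0, 0.025, 0], "delta_rot": [0, 0, 0], "grip": 49}, {"travel": [0, 0.03, 0], "delta_rot": [0, 0, 0], "grip": 49}])

```text
time_s: 4.8
tool_pos: [544.0, 188.7, 85.2]
orientation: [0.76, 0.65, -0.001, -0.001]
contact_force: [-6.7, 0.3, 0.8]
width: 51.3
grasp_force: 18.0
```

```bash
python3 to.py 540.5 189.5 85.7 -0.155
```

```text
travel [ 0.0013 -0.0177 -0.0025] rot [-0.003  0.001 -0.002] pos [544.  188.7  85.2] F [-6.7  0.3  0.8] w 51.3 grip 18.0 t 4.8
```

>>> jog_arm(commands=[{"travel": [0, 0.01, 0], "delta_rot": [0, 0, 0], "grip": 49}, {"travel": [0, 0.02, 0], "delta_rot": [0, 0, 0], "grip": 49}, {"travel": [0, 0.03, 0], "delta_rot": [0, 0, 0], "grip": 49}, {"travel": [0, 0.04, 0], "delta_rot": [0, 0, 0], "grip": 49}, {"travel": [0, 0.05, 0], "delta_rot": [0, 0, 0], "grip": 49}, {"travel": [0, 0.06, 0], "delta_rot": [0, 0, 0], "grip": 49}, {"travel": [0, 0.07, 0], "delta_rot": [0, 0, 0], "grip": 49}, {"travel": [0, 0.08, 0], "delta_rot": [0, 0, 0], "grip": 49}])

```text
time_s: 5.6
tool_pos: [561.5, 186.0, 85.7]
orientation: [0.76, 0.65, 0.0, 0.0]
contact_force: [-1.2, -0.2, -1.7]
width: 51.6
grasp_force: 18.0
```

```bash
python3 to.py 582.4 182.9 86 -0.155
```

```text
travel [ 0.001   0.1054 -0.0012] rot [ 0.001  0.    -0.002] pos [561.5 186.   85.7] F [-1.2 -0.2 -1.7] w 51.6 grip 18.0 t 5.6
```

>>> jog_arm(commands=[{"travel": [0, 0.02, 0], "delta_rot": [0, 0, 0], "grip": 49}, {"travel": [0, 0.04, 0], "delta_rot": [0, 0, 0], "grip": 49}, {"travel": [0, 0.06, 0], "delta_rot": [0, 0, 0], "grip": 49}, {"travel": [0, 0.08, 0], "delta_rot": [0, 0, 0], "grip": 49}, {"travel": [0, 0.1, 0], "delta_rot": [0, 0, 0], "grip": 49}, {"travel": [0, 0.12, 0], "delta_rot": [0, 0, 0], "grip": 49}, {"travel": [0, 0.14, 0], "delta_rot": [0, 0, 0], "grip": 49}, {"travel": [0, 0.16, 0], "delta_rot": [0, 0, 0], "grip": 49}, {"travel": [0, 0.18, 0], "delta_rot": [0, 0, 0], "grip": 49}, {"travel": [0, 0.18, 0], "delta_rot": [0, 0, 0], "grip": 49}, {"travel": [0, 0.18, 0], "delta_rot": [0, 0, 0], "grip": 49}])

```text
time_s: 6.7
tool_pos: [596.9, 180.4, 85.7]
orientation: [0.76, 0.65, 0.0, 0.0]
contact_force: [0.1, -0.5, -2.1]
width: 51.6
grasp_force: 18.0
```

```bash
python3 to.py 602 -195 160 -0.254;python3 - <<'E'
from station import get_image
import cv2,numpy as np,pickle
d={n:get_image(n) for n in("top","scene")};pickle.dump(d,open("d2.pkl","wb"))
cr=lambda n,x,y:cv2.resize(d[n]["image"][y:y+100,x:x+66,::-1],None,fx=6,fy=6,interpolation=cv2.INTER_CUBIC)
cv2.imwrite("pics/off.png",np.hstack([cr("top",145,145),cr("scene",320,140)]))
E
```

```text
travel [-1.85    0.3186 -0.3713] rot [ 0.001 -0.     0.124] pos [596.9 180.4  85.7] F [ 0.1 -0.5 -2.1] w 51.6 grip 18.0 t 6.7
```

View pics/off.png

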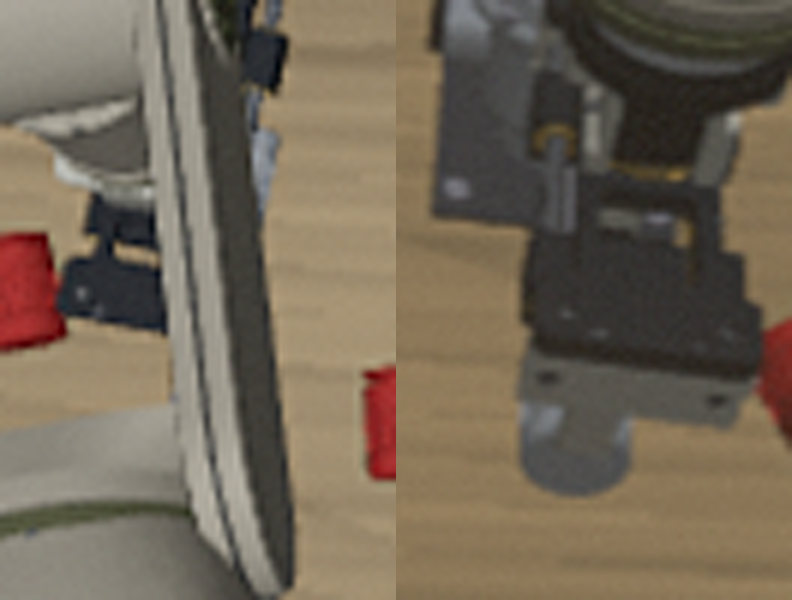

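The stop-end is off the pipe, held level in the fingers, with its end face near scene crop (577,460). Now I'll lift it and carry it across to the protection pipe.

>>> jog_arm(commands=[{"travel": [0, 0.03, -0.15], "delta_rot": [0, 0, 0], "grip": 49}, {"travel": [0, 0.05, -0.3], "delta_rot": [0, 0, 0], "grip": 49}, {"travel": [-0.15, 0.1, -0.3], "delta_rot": [0, 0, 0.02], "grip": 49}, {"travel": [-0.3, 0.1, -0.3], "delta_rot": [0, 0, 0.04], "grip": 49}, {"travel": [-0.45, 0.15, -0.3], "delta_rot": [0, 0, 0.05], "grip": 49}, {"travel": [-0.6, 0.15, -0.3], "delta_rot": [0, 0, 0.06], "grip": 49}, {"travel": [-0.75, 0.2, -0.3], "delta_rot": [0, 0, 0.08], "grip": 49}, {"travel": [-0.9, 0.2, -0.3], "delta_rot": [0, 0, 0.1], "grip": 49}, {"travel": [-1, 0.2, -0.3], "delta_rot": [0, 0, 0.124], "grip": 49}])

```text
time_s: 7.7
tool_pos: [604.8, -25.4, 145.8]
orientation: [0.792, 0.611, 0.0, 0.0]
contact_force: [0.4, -0.0, -1.5]
width: 51.5
grasp_force: 18.0
```

```bash
python3 to.py 604 -195.5 140 -0.254
```

```text
travel [-0.824   0.2115  0.0297] rot [ 0.001  0.001 -0.002] pos [604.8 -25.4 145.8] F [ 0.4 -0.  -1.5] w 51.5 grip 18.0 t 7.7
```

>>> jog_arm(commands=[{"travel": [-0.15, 0.05, 0], "delta_rot": [0, 0, 0], "grip": 49}, {"travel": [-0.3, 0.1, 0], "delta_rot": [0, 0, 0], "grip": 49}, {"travel": [-0.45, 0.15, 0], "delta_rot": [0, 0, 0], "grip": 49}, {"travel": [-0.6, 0.22, 0], "delta_rot": [0, 0, 0], "grip": 49}, {"travel": [-0.72, 0.22, 0], "delta_rot": [0, 0, 0], "grip": 49}, {"travel": [-0.8, 0.22, 0], "delta_rot": [0, 0, 0], "grip": 49}, {"travel": [-0.824, 0.215, 0.01], "delta_rot": [0, 0, -0.002], "grip": 49}, {"travel": [-0.824, 0.212, 0.03], "delta_rot": [0, 0, -0.002], "grip": 49}, {"travel": [-0.824, 0.212, 0.03], "delta_rot": [0, 0, -0.002], "grip": 49}])

```text
time_s: 8.6
tool_pos: [604.3, -192.2, 138.8]
orientation: [0.79, 0.613, 0.0, -0.001]
contact_force: [-0.2, 1.1, -2.1]
width: 51.8
grasp_force: 18.0
```

```bash
python3 to.py 604 -195.5 85.8 -0.254
python3 - <<'E'
from station import get_image
import cv2,numpy as np,pickle
d={n:get_image(n) for n in("top","scene")};pickle.dump(d,open("d3.pkl","wb"))
cr=lambda n,x,y:cv2.resize(d[n]["image"][y:y+100,x:x+66,::-1],None,fx=6,fy=6,interpolation=cv2.INTER_CUBIC)
cv2.imwrite("pics/carry.png",np.hstack([cr("top",268,135),cr("scene",160,130)]))
E
```

```text
travel [-0.0165  0.0029  0.2651] rot [-0.001 -0.001  0.003] pos [ 604.3 -192.2  138.8] F [-0.2  1.1 -2.1] w 51.8 grip 18.0 t 8.6
```

View pics/carry.png

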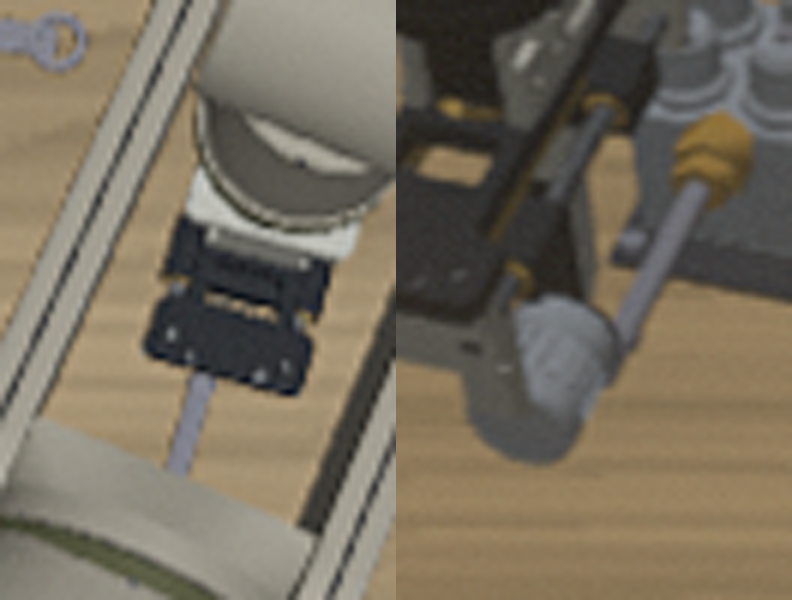

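The stop-end is held beyond the pipe tip and the pipe is visible next to it. Now I'll descend to axis height, off the tip.

>>> jog_arm(commands=[{"travel": [0, 0, 0.1], "delta_rot": [0, 0, 0], "grip": 49}, {"travel": [0, 0, 0.2], "delta_rot": [0, 0, 0], "grip": 49}, {"travel": [0, 0, 0.265], "delta_rot": [0, 0, 0], "grip": 49}, {"travel": [0, 0, 0.265], "delta_rot": [0, 0, 0], "grip": 49}, {"travel": [0, 0, 0.265], "delta_rot": [0, 0, 0], "grip": 49}, {"travel": [0, 0, 0.265], "delta_rot": [0, 0, 0], "grip": 49}])

```text
time_s: 9.3
tool_pos: [605.7, -193.7, 88.3]
orientation: [0.79, 0.613, 0.001, 0.001]
contact_force: [0.3, -0.6, -1.9]
width: 51.4
grasp_force: 18.0
```

```bash
python3 to.py 604 -195.5 85.8 -0.254; python3 to.py 557 -183.3 85.8 -0.254;python3 - <<'E'
from station import get_image
import cv2,numpy as np,pickle
d={n:get_image(n) for n in("top","scene")};pickle.dump(d,open("d4.pkl","wb"))
cv2.imwrite("pics/align.png",cv2.resize(d["scene"]["image"][140:215,155:255,::-1],None,fx=8,fy=8,interpolation=cv2.INTER_CUBIC))
E
```

```text
travel [-0.0108 -0.0062  0.0124] rot [0.004 0.    0.002] pos [ 605.7 -193.7   88.3] F [ 0.3 -0.6 -1.9] w 51.4 grip 18.0 t 9.3
travel [-0.0104 -0.249   0.0117] rot [0.004 0.    0.002] pos [ 605.7 -193.7   88.3] F [ 0.3 -0.6 -1.9] w 51.4 grip 18.0 t 9.3
```

View pics/align.png

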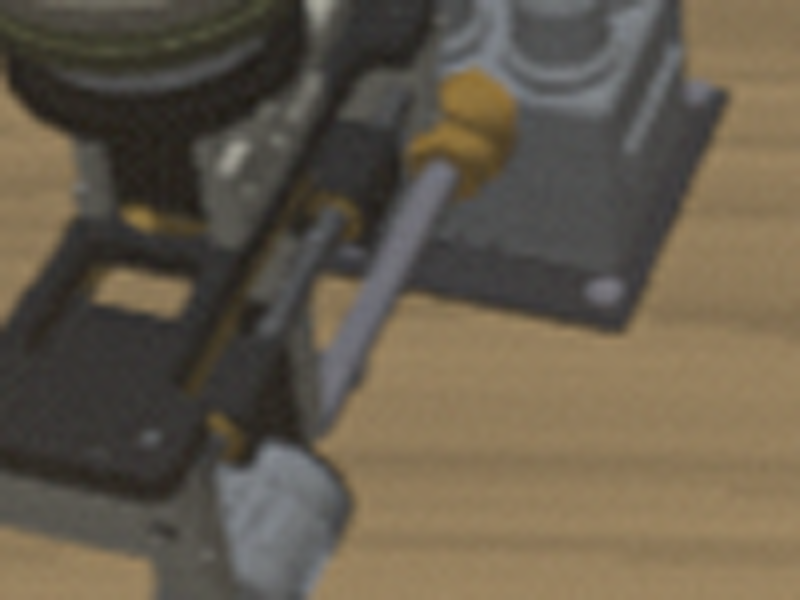

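The stop-end mouth is just short of the pipe tip, with the tip at about (320,430) and the ring's right edge at about (350,500). I'll compare the predicted outline with the image.

Run:
```python
from geo import *
d=pickle.load(open("d4.pkl","rb"));S=d["scene"]
y=-.254;u=np.array([np.cos(y),np.sin(y),0]);v=np.array([-u[1],u[0],0]);z=np.array([0,0,1.])
px=lambda P:((proj(S,P)-[155,140]+.5)*8-.5)
c=np.array([605.7,-193.7,88.3-13.7])
img=cv2.imread("pics/align.png")
for a in(-26,26):
    th=np.linspace(0,2*np.pi,60);q=px([c+u*a+21*(np.cos(t)*v+np.sin(t)*z) for t in th])
    cv2.polylines(img,[q.round().astype(int)],True,(0,255,0),1)
    print(a,"rightmost",q[q[:,0].argmax()].round(),"top",q[q[:,1].argmin()].round())
tip=np.array([560.5,-184.2,72])
for s in(-6,6): cv2.polylines(img,[px([tip+v*s,tip+v*s-116*u]).round().astype(int)],False,(0,0,255),1)
cv2.imwrite("pics/ov.png",img)
```

```text
-26 rightmost [353. 497.] top [254. 426.]
26 rightmost [286. 631.] top [182. 560.]
```

View pics/ov.png

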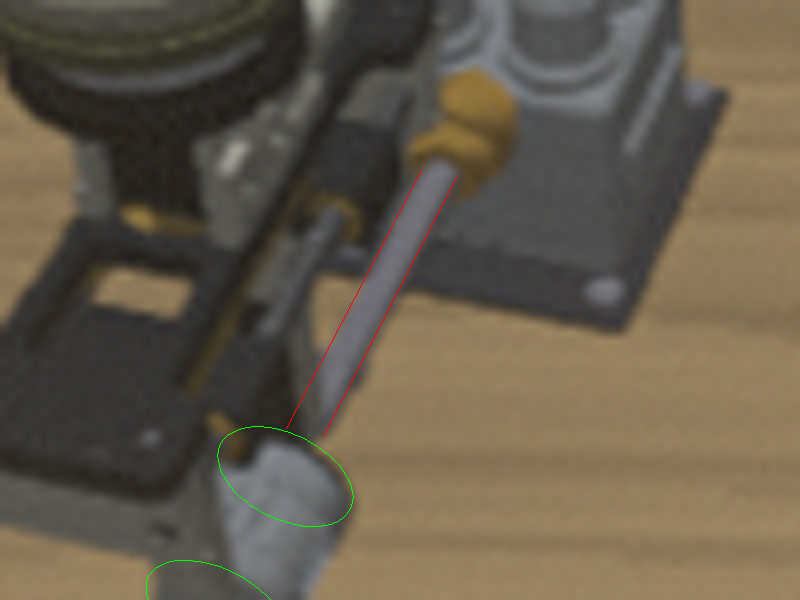

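>>> jog_arm(commands=[{"travel": [-0.006, -0.02, 0.012], "delta_rot": [0.004, 0, 0.002], "grip": 49}, {"travel": [-0.006, -0.04, 0.012], "delta_rot": [0.004, 0, 0.002], "grip": 49}, {"travel": [-0.006, -0.05, 0.012], "delta_rot": [0.004, 0, 0.002], "grip": 49}, {"travel": [-0.006, -0.05, 0.012], "delta_rot": [0.004, 0, 0.002], "grip": 49}, {"travel": [-0.006, -0.05, 0.012], "delta_rot": [0.004, 0, 0.002], "grip": 49}])

```text
time_s: 9.9
tool_pos: [594.8, -192.3, 84.5]
orientation: [0.791, 0.612, -0.001, -0.001]
contact_force: [0.2, 0.5, -1.8]
width: 51.5
grasp_force: 18.0
```

```bash
python3 to.py 552.8 -182.0 85.7 -0.254
```

```text
travel [-0.0032 -0.2161 -0.0054] rot [-0.003 -0.    -0.   ] pos [ 594.8 -192.3   84.5] F [ 0.2  0.5 -1.8] w 51.5 grip 18.0 t 9.9
```

>>> jog_arm(commands=[{"travel": [-0.003, 0, -0.004], "delta_rot": [-0.001, 0, 0], "grip": 49}, {"travel": [-0.003, -0.01, -0.004], "delta_rot": [-0.001, 0, 0], "grip": 49}, {"travel": [-0.003, -0.02, -0.004], "delta_rot": [-0.001, 0, 0], "grip": 49}, {"travel": [-0.003, -0.03, -0.004], "delta_rot": [-0.001, 0, 0], "grip": 49}, {"travel": [-0.003, -0.04, -0.004], "delta_rot": [-0.001, 0, 0], "grip": 49}, {"travel": [-0.003, -0.05, -0.004], "delta_rot": [-0.001, 0, 0], "grip": 49}, {"travel": [-0.003, -0.06, -0.004], "delta_rot": [-0.001, 0, 0], "grip": 49}, {"travel": [-0.003, -0.07, -0.004], "delta_rot": [-0.001, 0, 0], "grip": 49}])

```text
time_s: 10.7
tool_pos: [581.0, -189.2, 85.2]
orientation: [0.791, 0.612, -0.0, -0.001]
contact_force: [-0.2, -0.2, -1.7]
width: 51.5
grasp_force: 18.0
```

```bash
python3 to.py 552.8 -182.0 85.7 -0.254
```

```text
travel [-0.0006 -0.1453 -0.0021] rot [-0.002 -0.    -0.   ] pos [ 581.  -189.2   85.2] F [-0.2 -0.2 -1.7] w 51.5 grip 18.0 t 10.7
```

>>> jog_arm(commands=[{"travel": [0, -0.01, -0.002], "delta_rot": [0, 0, 0], "grip": 49}, {"travel": [0, -0.02, -0.002], "delta_rot": [0, 0, 0], "grip": 49}, {"travel": [0, -0.03, -0.002], "delta_rot": [0, 0, 0], "grip": 49}, {"travel": [0, -0.04, -0.002], "delta_rot": [0, 0, 0], "grip": 49}, {"travel": [0, -0.05, -0.002], "delta_rot": [0, 0, 0], "grip": 49}, {"travel": [0, -0.06, -0.002], "delta_rot": [0, 0, 0], "grip": 49}, {"travel": [0, -0.07, -0.002], "delta_rot": [0, 0, 0], "grip": 49}])

```text
time_s: 11.4
tool_pos: [567.4, -185.7, 85.7]
orientation: [0.791, 0.612, -0.0, -0.001]
contact_force: [-0.3, -0.4, -2.6]
width: 51.6
grasp_force: 18.0
```

```bash
python3 to.py 552.8 -182.0 85.7 -0.254
```

```text
travel [-0.0004 -0.0754  0.    ] rot [-0.002 -0.    -0.   ] pos [ 567.4 -185.7   85.7] F [-0.3 -0.4 -2.6] w 51.6 grip 18.0 t 11.4
```

>>> jog_arm(commands=[{"travel": [0, -0.01, 0], "delta_rot": [0, 0, 0], "grip": 49}, {"travel": [0, -0.02, 0], "delta_rot": [0, 0, 0], "grip": 49}, {"travel": [0, -0.03, 0], "delta_rot": [0, 0, 0], "grip": 49}, {"travel": [0, -0.04, 0], "delta_rot": [0, 0, 0], "grip": 49}, {"travel": [0, -0.05, 0], "delta_rot": [0, 0, 0], "grip": 49}, {"travel": [0, -0.06, 0], "delta_rot": [0, 0, 0], "grip": 49}])

```text
time_s: 12.0
tool_pos: [555.8, -182.7, 85.7]
orientation: [0.791, 0.612, -0.0, -0.001]
contact_force: [-0.9, -0.3, -2.0]
width: 51.3
grasp_force: 18.0
```

```bash
python3 to.py 552.8 -182.0 85.7 -0.254
```

```text
travel [-0.0006 -0.0153 -0.0001] rot [-0.002 -0.    -0.   ] pos [ 555.8 -182.7   85.7] F [-0.9 -0.3 -2. ] w 51.3 grip 18.0 t 12.0
```

>>> jog_arm(commands=[{"travel": [0, -0.01, 0], "delta_rot": [0, 0, 0], "grip": 49}, {"travel": [0, -0.02, 0], "delta_rot": [0, 0, 0], "grip": 49}, {"travel": [0, -0.03, 0], "delta_rot": [0, 0, 0], "grip": 49}, {"travel": [0, -0.03, 0], "delta_rot": [0, 0, 0], "grip": 49}])

```text
time_s: 12.4
tool_pos: [550.0, -181.7, 85.9]
orientation: [0.791, 0.612, -0.001, -0.0]
contact_force: [-0.5, -3.2, -0.6]
width: 51.4
grasp_force: 18.0
```

```bash
python3 to.py 545 -180.2 85.7 -0.254
```

```text
travel [ 0.0008 -0.026   0.0012] rot [-0.002  0.001 -0.   ] pos [ 550.  -181.7   85.9] F [-0.5 -3.2 -0.6] w 51.4 grip 18.0 t 12.4
```

>>> jog_arm(commands=[{"travel": [0, -0.008, 0], "delta_rot": [0, 0, 0], "grip": 49}, {"travel": [0, -0.016, 0], "delta_rot": [0, 0, 0], "grip": 49}])

```text
time_s: 12.6
tool_pos: [548.1, -180.9, 86.2]
orientation: [0.791, 0.612, 0.0, 0.001]
contact_force: [5.8, -3.7, -3.7]
width: 51.6
grasp_force: 18.0
```

```bash
python3 to.py 545 -180.2 85.7 -0.254
```

```text
travel [-0.0003 -0.016   0.0027] rot [ 0.002  0.    -0.   ] pos [ 548.1 -180.9   86.2] F [ 5.8 -3.7 -3.7] w 51.6 grip 18.0 t 12.6
```

Seal drag is felt at about 6.6 N, so the stop-end is on the pipe. I'll release it, lift clear, and push it home on the closed end with closed fingers.

>>> jog_arm(commands=[{"travel": [0, -0.014, 0], "delta_rot": [0, 0, 0], "grip": 80}, {"travel": [0, -0.014, 0], "delta_rot": [0, 0, 0], "grip": 80}, {"travel": [0, -0.014, 0], "delta_rot": [0, 0, 0], "grip": 80}, {"travel": [0, -0.014, 0], "delta_rot": [0, 0, 0], "grip": 80}, {"travel": [0, 0, -0.1], "delta_rot": [0, 0, 0], "grip": 80}, {"travel": [0, 0, -0.2], "delta_rot": [0, 0, 0], "grip": 80}, {"travel": [0, 0.1, -0.2], "delta_rot": [0, 0, 0], "grip": 0}, {"travel": [0, 0.2, -0.2], "delta_rot": [0, 0, 0], "grip": 0}, {"travel": [0, 0.33, -0.2], "delta_rot": [0, 0, 0], "grip": 0}, {"travel": [0, 0.33, -0.2], "delta_rot": [0, 0, 0], "grip": 0}, {"travel": [0, 0.33, -0.2], "delta_rot": [0, 0, 0], "grip": 0}, {"travel": [0, 0.33, -0.2], "delta_rot": [0, 0, 0], "grip": 0}])

```text
time_s: 13.8
tool_pos: [610.2, -196.7, 125.3]
orientation: [0.791, 0.612, -0.001, -0.001]
contact_force: [-1.0, -0.4, 1.0]
width: 36.6
grasp_force: 0.0
```

```bash
python3 to.py 609 -196.6 60 -0.254
python3 - <<'E'
from station import get_image
import cv2,numpy as np,pickle
d={n:get_image(n) for n in("top","scene")};pickle.dump(d,open("d5.pkl","wb"))
cr=lambda n,x,y:cv2.resize(d[n]["image"][y:y+100,x:x+66,::-1],None,fx=6,fy=6,interpolation=cv2.INTER_CUBIC)
cv2.imwrite("pics/on.png",np.hstack([cr("top",268,155),cr("scene",165,125)]))
E
```

```text
travel [-0.0011 -0.005   0.3263] rot [-0.003 -0.    -0.   ] pos [ 610.2 -196.7  125.3] F [-1.  -0.4  1. ] w 36.6 grip 0.0 t 13.8
```

View pics/on.png

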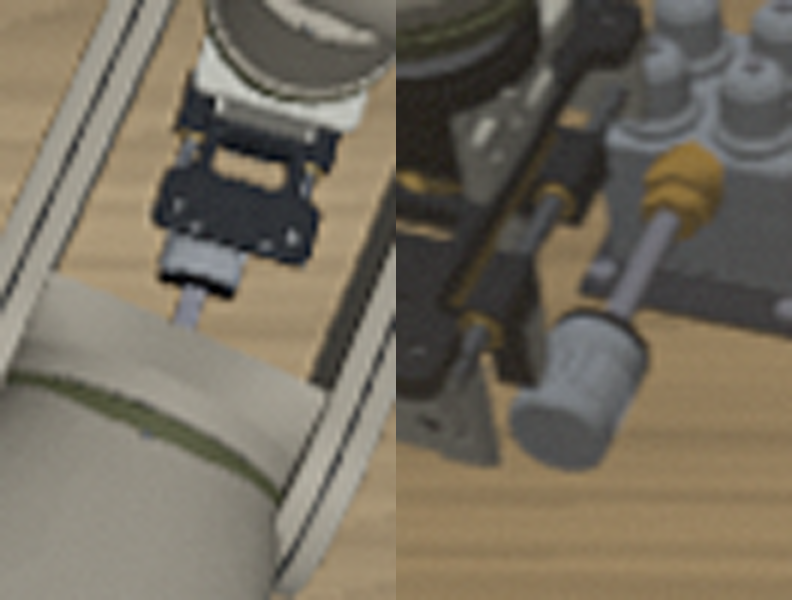

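The stop-end sits straight on the pipe with its ring out. Its closed end is at scene crop (565,425). Next I'll close the fingers and descend.

>>> jog_arm(commands=[{"travel": [0, 0, 0], "delta_rot": [0, 0, 0], "grip": 0}, {"travel": [0, 0, 0], "delta_rot": [0, 0, 0], "grip": 0}, {"travel": [0, 0, 0], "delta_rot": [0, 0, 0], "grip": 0}, {"travel": [0, -0.005, 0.15], "delta_rot": [0, 0, 0], "grip": 0}, {"travel": [0, -0.005, 0.3], "delta_rot": [0, 0, 0], "grip": 0}, {"travel": [0, -0.005, 0.325], "delta_rot": [0, 0, 0], "grip": 0}, {"travel": [0, -0.005, 0.325], "delta_rot": [0, 0, 0], "grip": 0}, {"travel": [0, -0.005, 0.325], "delta_rot": [0, 0, 0], "grip": 0}, {"travel": [0, -0.005, 0.325], "delta_rot": [0, 0, 0], "grip": 0}])

```text
time_s: 14.8
tool_pos: [611.3, -197.3, 62.9]
orientation: [0.791, 0.612, 0.0, 0.001]
contact_force: [-0.0, 0.1, 0.1]
width: 0.0
grasp_force: 0.0
```

```bash
python3 to.py 590.5 -192.0 60 -0.254
```

```text
travel [-0.0003 -0.1074  0.0142] rot [ 0.002  0.    -0.   ] pos [ 611.3 -197.3   62.9] F [-0.   0.1  0.1] w 0.0 grip 0.0 t 14.8
```

>>> jog_arm(commands=[{"travel": [0, -0.02, 0.003], "delta_rot": [0, 0, 0], "grip": 0}, {"travel": [0, -0.04, 0.003], "delta_rot": [0, 0, 0], "grip": 0}, {"travel": [0, -0.06, 0.003], "delta_rot": [0, 0, 0], "grip": 0}, {"travel": [0, -0.08, 0.003], "delta_rot": [0, 0, 0], "grip": 0}, {"travel": [0, -0.09, 0.003], "delta_rot": [0, 0, 0], "grip": 0}, {"travel": [0, -0.1, 0.003], "delta_rot": [0, 0, 0], "grip": 0}, {"travel": [0, -0.1, 0.003], "delta_rot": [0, 0, 0], "grip": 0}])

```text
time_s: 15.5
tool_pos: [590.3, -191.7, 60.0]
orientation: [0.791, 0.612, -0.0, -0.001]
contact_force: [0.3, -0.8, -0.2]
width: 0.4
grasp_force: 0.0
```

```bash
python3 to.py 590.5 -192.0 60 -0.254
```

```text
travel [-0.0014  0.0012  0.0001] rot [-0.002 -0.    -0.   ] pos [ 590.3 -191.7   60. ] F [ 0.3 -0.8 -0.2] w 0.4 grip 0.0 t 15.5
```

Not in contact yet, so I'll advance 1 mm per row.

>>> jog_arm(commands=[{"travel": [0, -0.005, 0], "delta_rot": [0, 0, 0], "grip": 0}, {"travel": [0, -0.01, 0], "delta_rot": [0, 0, 0], "grip": 0}, {"travel": [0, -0.015, 0], "delta_rot": [0, 0, 0], "grip": 0}, {"travel": [0, -0.02, 0], "delta_rot": [0, 0, 0], "grip": 0}, {"travel": [0, -0.025, 0], "delta_rot": [0, 0, 0], "grip": 0}, {"travel": [0, -0.03, 0], "delta_rot": [0, 0, 0], "grip": 0}, {"travel": [0, -0.03, 0], "delta_rot": [0, 0, 0], "grip": 0}])

```text
time_s: 16.2
tool_pos: [586.6, -191.0, 61.2]
orientation: [0.791, 0.612, 0.001, 0.001]
contact_force: [7.6, -2.8, -0.3]
width: 0.6
grasp_force: 3.7
```

```bash
python3 to.py 582 -189.9 60 -0.254
```

```text
travel [-0.0005 -0.0239  0.006 ] rot [ 0.004  0.001 -0.   ] pos [ 586.6 -191.    61.2] F [ 7.6 -2.8 -0.3] w 0.6 grip 3.7 t 16.2
```

>>> jog_arm(commands=[{"travel": [0, -0.005, 0], "delta_rot": [0, 0, 0], "grip": 0}, {"travel": [0, -0.01, 0], "delta_rot": [0, 0, 0], "grip": 0}, {"travel": [0, -0.015, 0], "delta_rot": [0, 0, 0], "grip": 0}, {"travel": [0, -0.02, 0], "delta_rot": [0, 0, 0], "grip": 0}])

```text
time_s: 16.6
tool_pos: [583.9, -190.3, 61.8]
orientation: [0.791, 0.612, 0.001, 0.002]
contact_force: [6.1, -2.9, 0.2]
width: 0.5
grasp_force: 3.3
```

```bash
python3 to.py 582 -189.9 60 -0.254
```

```text
travel [-0.0004 -0.0097  0.0092] rot [ 0.007  0.001 -0.   ] pos [ 583.9 -190.3   61.8] F [ 6.1 -2.9  0.2] w 0.5 grip 3.3 t 16.6
```

>>> jog_arm(commands=[{"travel": [0, -0.005, 0], "delta_rot": [0, 0, 0], "grip": 0}, {"travel": [0, -0.01, 0], "delta_rot": [0, 0, 0], "grip": 0}, {"travel": [0, -0.015, 0], "delta_rot": [0, 0, 0], "grip": 0}])

```text
time_s: 16.9
tool_pos: [583.0, -190.2, 62.6]
orientation: [0.791, 0.612, 0.003, 0.004]
contact_force: [19.3, -4.9, -5.7]
width: 0.4
grasp_force: 9.6
```

```bash
python3 to.py 582 -189.9 60 -0.254
```

```text
travel [ 0.0002 -0.0052  0.013 ] rot [ 0.013  0.001 -0.   ] pos [ 583.  -190.2   62.6] F [19.3 -4.9 -5.7] w 0.4 grip 9.6 t 16.9
```

>>> jog_arm(commands=[{"travel": [0, -0.003, 0], "delta_rot": [0, 0, 0], "grip": 0}, {"travel": [0, -0.005, 0], "delta_rot": [0, 0, 0], "grip": 0}])

```text
time_s: 17.1
tool_pos: [582.6, -190.1, 63.2]
orientation: [0.791, 0.612, 0.003, 0.005]
contact_force: [20.7, -5.2, -4.1]
width: 0.5
grasp_force: 10.0
```

```bash
python3 to.py 582 -189.9 60 -0.254
```

```text
travel [ 0.0001 -0.0035  0.0158] rot [ 0.015  0.001 -0.   ] pos [ 582.6 -190.1   63.2] F [20.7 -5.2 -4.1] w 0.5 grip 10.0 t 17.1
```

>>> jog_arm(commands=[{"travel": [0, -0.003, 0], "delta_rot": [0, 0, 0], "grip": 0}, {"travel": [0, -0.006, 0], "delta_rot": [0, 0, 0], "grip": 0}])

```text
time_s: 17.3
tool_pos: [582.3, -190.0, 63.3]
orientation: [0.791, 0.612, 0.004, 0.006]
contact_force: [25.0, -6.3, -6.2]
width: 0.4
grasp_force: 11.9
```

```bash
python3 to.py 582 -189.9 60 -0.254
```

```text
travel [ 0.0001 -0.0018  0.0167] rot [ 0.017  0.001 -0.   ] pos [ 582.3 -190.    63.3] F [25.  -6.3 -6.2] w 0.4 grip 11.9 t 17.3
```

>>> jog_arm(commands=[{"travel": [0, -0.002, 0], "delta_rot": [0, 0, 0], "grip": 0}, {"travel": [0, -0.002, 0], "delta_rot": [0, 0, 0], "grip": 0}, {"travel": [0, -0.002, 0], "delta_rot": [0, 0, 0], "grip": 0}])

```text
time_s: 17.6
tool_pos: [582.1, -190.0, 63.4]
orientation: [0.791, 0.612, 0.004, 0.006]
contact_force: [24.3, -5.8, -7.3]
width: 0.3
grasp_force: 11.6
```

```bash
python3 to.py 582 -189.9 60 -0.254
```

```text
travel [ 0.0002 -0.0009  0.0168] rot [ 0.017  0.001 -0.   ] pos [ 582.1 -190.    63.4] F [24.3 -5.8 -7.3] w 0.3 grip 11.6 t 17.6
```

>>> jog_arm(commands=[{"travel": [0, 0.05, 0], "delta_rot": [0, 0, 0], "grip": 0}, {"travel": [0, 0.15, 0], "delta_rot": [0, 0, 0], "grip": 0}, {"travel": [0, 0.15, -0.15], "delta_rot": [0, 0, 0], "grip": 40}, {"travel": [0, 0.15, -0.33], "delta_rot": [0, 0, 0], "grip": 93}, {"travel": [0, 0.15, -0.33], "delta_rot": [0, 0, 0], "grip": 93}, {"travel": [0, 0.0, -0.33], "delta_rot": [0, 0, 0], "grip": 93}, {"travel": [0, -0.16, -0.33], "delta_rot": [0, 0, 0], "grip": 93}, {"travel": [0, -0.16, -0.33], "delta_rot": [0, 0, 0], "grip": 93}, {"travel": [0, -0.16, -0.33], "delta_rot": [0, 0, 0], "grip": 93}, {"travel": [0, -0.16, -0.33], "delta_rot": [0, 0, 0], "grip": 93}], force=3)

```text
time_s: 18.6
tool_pos: [545.4, -180.1, 126.5]
orientation: [0.791, 0.612, -0.0, -0.0]
contact_force: [0.2, 0.1, 0.0]
width: 59.9
grasp_force: 0.0
```

```bash
python3 to.py 543 -179.8 86 -0.254
python3 - <<'E'
from station import get_image
import cv2,numpy as np,pickle
d={n:get_image(n) for n in("top","scene")};pickle.dump(d,open("d6.pkl","wb"))
E
```

```text
travel [-0.0017 -0.0119  0.2024] rot [-0.001  0.    -0.   ] pos [ 545.4 -180.1  126.5] F [0.2 0.1 0. ] w 59.9 grip 0.0 t 18.6
```

>>> jog_arm(commands=[{"travel": [0, -0.01, 0], "delta_rot": [0, 0, 0], "grip": 93}, {"travel": [0, -0.01, 0], "delta_rot": [0, 0, 0], "grip": 93}, {"travel": [0, -0.01, 0], "delta_rot": [0, 0, 0], "grip": 93}, {"travel": [0, -0.01, 0.1], "delta_rot": [0, 0, 0], "grip": 93}, {"travel": [0, -0.01, 0.2], "delta_rot": [0, 0, 0], "grip": 93}, {"travel": [0, -0.01, 0.2], "delta_rot": [0, 0, 0], "grip": 93}, {"travel": [0, -0.01, 0.2], "delta_rot": [0, 0, 0], "grip": 70}, {"travel": [0, -0.01, 0.2], "delta_rot": [0, 0, 0], "grip": 62}, {"travel": [0, -0.01, 0.2], "delta_rot": [0, 0, 0], "grip": 60}, {"travel": [0, -0.01, 0.2], "delta_rot": [0, 0, 0], "grip": 60}, {"travel": [0, -0.01, 0.2], "delta_rot": [0, 0, 0], "grip": 60}], force=3)

```text
time_s: 19.8
tool_pos: [542.8, -179.3, 86.7]
orientation: [0.791, 0.612, -0.0, -0.0]
contact_force: [-3.7, 0.8, 2.5]
width: 61.1
grasp_force: 1.6
```

```bash
python3 to.py 543 -179.8 86 -0.254
```

```text
travel [-0.0019  0.0015  0.0035] rot [-0.001  0.    -0.   ] pos [ 542.8 -179.3   86.7] F [-3.7  0.8  2.5] w 61.1 grip 1.6 t 19.8
```

>>> jog_arm(commands=[{"travel": [0, -0.008, 0.003], "delta_rot": [0, 0, 0], "grip": 60}, {"travel": [0, -0.012, 0.003], "delta_rot": [0, 0, 0], "grip": 60}, {"travel": [0, -0.012, 0.003], "delta_rot": [0, 0, 0], "grip": 60}, {"travel": [0, -0.012, 0.003], "delta_rot": [0, 0, 0], "grip": 58}, {"travel": [0, -0.012, 0.003], "delta_rot": [0, 0, 0], "grip": 56}, {"travel": [0, -0.012, 0.003], "delta_rot": [0, 0, 0], "grip": 54}, {"travel": [0, -0.012, 0.003], "delta_rot": [0, 0, 0], "grip": 54}], force=3)

```text
time_s: 20.5
tool_pos: [540.5, -178.7, 85.6]
orientation: [0.791, 0.612, -0.0, -0.0]
contact_force: [1.5, -0.5, -1.1]
width: 56.7
grasp_force: 2.9
```

```bash
python3 to.py 543 -179.8 86 -0.254
```

```text
travel [-0.002   0.0135 -0.0021] rot [-0.001 -0.    -0.   ] pos [ 540.5 -178.7   85.6] F [ 1.5 -0.5 -1.1] w 56.7 grip 2.9 t 20.5
```

Width is 56.7 mm at 3 N, so the ring is fully out. The stop-end has moved 6 mm further on since release, which fits the locked position. I'll open and retreat.

>>> jog_arm(commands=[{"travel": [0, 0.006, 0], "delta_rot": [0, 0, 0], "grip": 80}, {"travel": [0, 0.006, 0], "delta_rot": [0, 0, 0], "grip": 80}, {"travel": [0, 0.006, 0], "delta_rot": [0, 0, 0], "grip": 80}, {"travel": [0, 0.006, 0], "delta_rot": [0, 0, 0], "grip": 80}, {"travel": [0, 0.006, -0.1], "delta_rot": [0, 0, 0], "grip": 80}, {"travel": [0, 0.006, -0.3], "delta_rot": [0, 0, 0], "grip": 80}, {"travel": [0, 0.006, -0.5], "delta_rot": [0, 0, 0], "grip": 80}, {"travel": [0, 0.006, -0.5], "delta_rot": [0, 0, 0], "grip": 80}, {"travel": [0, 0.006, -0.5], "delta_rot": [0, 0, 0], "grip": 80}])

```text
time_s: 21.4
tool_pos: [542.4, -179.4, 186.9]
orientation: [0.791, 0.612, 0.0, 0.001]
contact_force: [0.3, -0.7, -0.2]
width: 80.2
grasp_force: 0.0
```

```bash
python3 -c "
from station import arm
s=arm.observe();print(s['tool_pos'],s['contact_force'],s['time_s']);print(arm.job_done())"
```

```text
[ 542.42382183 -179.37562193  186.92971548] [ 0.26333173 -0.67541825 -0.24120216] 21.4
the job is handed in; nothing more can be done
None
```

I handed the job in at 21.4 s with the stop-end pushed home on the protection valve's pipe, its ring sprung out and the gripper clear; I judged it locked from position and the 56.7 mm width at 3 N, not from a pull test, and the hand-in returned no verdict.

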